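# Rebuild the stacking snack cup set on the chrome rack

## Robot

A 6-joint arm with a two-finger parallel gripper is mounted at the origin on the work surface. World frame = base frame: x ahead of the robot, y to its left, z up, the work surface at z = 0. Lengths are in m, angles in rad, forces in N, time in s.
With the tool pointing down it reaches from about 0.425 to 0.95 m from the base axis. Payload 3.5 kg.
Tool frame: the origin (TCP) lies midway between the tips of the shut fingers; the grasp point (between the pads) lies 19 mm behind it; z points along the fingers, y is the line along which they close (so a half turn about z gives the same grasp; the last joint's range is limited). The gripper opens to 85 mm and grips with 20 to 120 N. Pads are 22 mm wide; open, the fingers measure 114 mm over their backs; the gripper's body (76 mm by 85 mm) begins 54 mm behind the grasp point. The pads swing forward as they close: fully open they stand 13 mm farther back than shut.
Start: joints at [1.137, 0.286, 1.577, -0, 1.279, -0.15], TCP at [0.189, 0.648, 0.231] pointing down, gripper open.
Joint ranges: [-2.77, 2.77], [-0.9, 2.22], [0.21, 2.48], [-1.53, 4.67], [0.24, 2.81], [-2.84, 2.84]. Speed limits (rad/s): [2.79, 2.79, 3.14, 3.14, 3.14, 3.14].

## Interface

Orientations are given as a unit quaternion [x, y, z, w].
In Python, from plant import get_state, read_camera, ctrl gives the robot as it stands.
- The arm moves only by the shell command python3 -m crank 'ROWS' [FORCE]. ROWS is JSON, a list of rows, each a list of 3 entries, a list of its own where there are three numbers: the shift along the tool's x, y, z in mm, then the turn about the tool's z in degrees, then the closure in counts, from 0 (fully open) to 255 (shut). In form: [[[tx, ty, tz], yaw, claw], ...]. A call has 1 to 10 rows; each row is the pose to reach, as a shift and turn from the pose commanded when the call began, along the tool's axes at that moment; what a row does not reach only later rows make up. A row lasts 1/10 s, in which the tool goes at most 50 mm and 8.59 degrees, less where a joint would pass 70% of its speed; a pose out of reach is approached as far as the arm can. A call with a gripper value outside its range is refused whole. The fingers move at their own pace and stop on an object; FORCE is the grip in N (left out, the last holds). Time passes only in rows, so rows that repeat a pose let the fingers close. It gives the time, the measured TCP pose, the force, the opening and the grip force at its end, in the units of the state.
- get_state(): the state, without advancing time (a new reading comes with each control period).
- read_camera(name): name is "side" or "top" or "wrist"; returns a dict with "frame" (480x640x3 uint8, blue, green, red), "range_z" (480x640 float32, m along the optical axis (not along the pixel's ray), 0 where there is no reading), "vfov" (degrees; the focal length in pixels is half the picture's height over the tangent of half this angle, whatever the lens; pixels are square), "cx", "cy" (the principal point, pixels), "k1" (the pictures are not rectified: a ray, as slopes to the right and down, at radius r is drawn at 1 + k1 r^2 times it, then the intrinsics apply), "origin" and "orientation" of the camera in the world. Camera axes: x right, y down, z forward; pixel columns grow to the right and rows downward; lengths in m; the calibration is good to about 2 mm. A picture is of the moment at which its call begins.
- ctrl.sign_off(): hands the job in; it is judged then, once.
The state is a dict: "time": time; "qpos": joint angles; "dq": joint speeds; "joint_efforts": joint torques, N m; "eef_pos": TCP position; "tcp_rot": TCP orientation; "contact_force": force on the tool from outside, world axes, zero at the start; "wrist_torque": the same for the moment, N m; "opening": opening from 0.0 (shut) to 1.0 (fully open); "finger_force": force on a finger pad.
Only numpy, scipy, OpenCV 4.12 (cv2) and the standard library are available. Lean on these libraries where they do the work, as an engineer would, in place of code of your own. Each camera call takes 0.05 s, during which the arm holds its last target. There are 200 camera calls.

## Task

Put the blue snack cup set back together as one tower on the chrome wire rack, working up from the bottom one piece at a time: stand the deep cup in the rack's round well, then set the middle cup on it, then the shallow cup, and last the flip-lid cap. Each piece goes upright with its foot fully home in the mouth below. Leave the glass jar, the wooden bowl and the white mug where they are.

Things in the scene. Friction and masses are not known exactly. Their poses are not given: they have to be found in the camera images.
- deep_mid (a point): Deep blue plastic snack cup, upright, empty: 84 mm tall, no partition inside. Straight side wall 64 mm across, 3.5 mm thick, open mouth 57 mm across. Below the wall a flat shoulder steps in to a foot 6 mm high, 51 mm across, tapered to 45 mm at the bottom. The point is its centre, 42 mm above its underside; z up. 40 to 85 g.
- middle_mid (a point): Middle blue snack cup, upright, empty: 58 mm tall, one partition across inside (its top 10 mm below the rim). Diameters, mouth and foot as the deep cup's. Seated on a cup, its shoulder rests on that cup's rim and its underside is 6 mm below the rim. The point is its centre, 29 mm above its underside; z up. 30 to 65 g.
- shallow_mid (a point): Shallow blue snack cup, upright, empty: 40 mm tall, two crossed partitions inside (tops 10 mm below the rim). Diameters, mouth, foot and seating as the other cups'. Hold it high: fingertips more than 6 mm above its underside stay above the shoulder and clear of the cup below. The point is its centre, 20 mm above its underside; z up. 25 to 50 g.
- cap_mid (a point): Blue flip-lid cap, right way up, 36 mm tall; foot, seating and hold as the shallow cup's. Side skirt 64 mm across, 6 to 30 mm above its underside; shut lid on top, 46 mm across (does not open here), its thumb tab 5 mm out past the skirt on the cap's -x side, hinge at +x: grip it across y. The point is its centre, 18 mm above its underside; z up. 28 to 56 g.
- rack_well (a point): Chrome wire rack, fixed, 144 x 92 mm. At one end the round well: a wire ring 75 mm across inside, top 28.5 mm above the counter; floor wires' tops at 14 mm. At the other end (rack's +x) three low wire loops, 30 mm high, 56 to 84 mm from the well's centre, not used. The point is the well's centre on the floor wires, where the deep cup's underside stands; z up.
- jar: Bystander: glass storage jar with glass lid and wire clamp latch, 88 mm across, 124 mm tall. Origin: centre of its underside.
- bowl: Bystander: small wooden bowl, 110 mm across, 45 mm tall. Origin: centre of its underside.
- mug: Bystander: white mug, 80 mm across, 85 mm tall, handle on its +y side. Origin: centre of its underside.

How it is judged:
On the way, in this order (a step that is already met when the one before it is completed fails the run):
1. the deep cup stands in the rack's well (horizontal distance between deep_mid and rack_well below 0.009 m and z of deep_mid in the frame of rack_well between 0.038 and 0.046 m and angle between deep_mid's own z axis and vertical below 0.08 rad), for 0.2 s.
2. the middle cup sits home on the deep cup (all of step 1 and horizontal distance between middle_mid and deep_mid below 0.006 m and z of middle_mid in the frame of deep_mid between 0.062 and 0.068 m and angle between middle_mid's own z axis and vertical below 0.08 rad), for 0.2 s.
3. the shallow cup sits home on the middle cup (all of step 1 and horizontal distance between shallow_mid and middle_mid below 0.006 m and z of shallow_mid in the frame of middle_mid between 0.04 and 0.046 m and angle between shallow_mid's own z axis and vertical below 0.08 rad), for 0.2 s.
4. the flip-lid cap sits home on the shallow cup (all of step 1 and horizontal distance between cap_mid and shallow_mid below 0.006 m and z of cap_mid in the frame of shallow_mid between 0.029 and 0.035 m and angle between cap_mid's own z axis and vertical below 0.08 rad), for 0.2 s.
At the end, for the whole second after the job is handed in: The deep cup stands in the rack's well (9 mm; height 4 mm); middle on deep, shallow on middle, cap on shallow, each centred on the piece below within 6 mm and within 3 mm of fully home; all upright within 0.08 rad, released and at rest (all of step 4 and horizontal distance between middle_mid and deep_mid below 0.006 m and z of middle_mid in the frame of deep_mid between 0.062 and 0.068 m and angle between each of middle_mid, shallow_mid's own z axis and vertical below 0.08 rad and horizontal distance between shallow_mid and middle_mid below 0.006 m and z of shallow_mid in the frame of middle_mid between 0.04 and 0.046 m and linear speed of each of deep, middle, shallow, cap below 0.02 m/s); the robot touches nothing.
It fails at once if the glass jar is shifted more than 20 mm or tipped (distance of jar from where it was at the start of the episode above 0.02 m or angle between jar's own z axis and vertical above 0.25 rad).
It fails at once if the wooden bowl is shifted more than 20 mm or tipped (distance of bowl from where it was at the start of the episode above 0.02 m or angle between bowl's own z axis and vertical above 0.25 rad).
It fails at once if the mug is shifted more than 20 mm or tipped (distance of mug from where it was at the start of the episode above 0.02 m or angle between mug's own z axis and vertical above 0.25 rad).
It also fails if it takes over 102 s, if anything falls off the work surface, if the arm or the gripper's body presses on something with over 40 N, if the wrist force passes 120 N, or if a joint passes its speed limit or range.

## Working session

There is one attempt and no reset: what is moved stays moved. The work goes in short steps, Python scripts to look and compute and a shell command to move; the robot and the scene stay as the last step left them, time stands still between calls to the robot, and variables do not carry over. Pictures are saved under pics/ and viewed, at most 15 in all, crops included, and the job is handed in when it is done.

```bash
ls; mkdir -p pics; cat > h.py <<'E'
import numpy as np, cv2
from scipy.spatial.transform import Rotation as R
from plant import get_state, read_camera, ctrl
def K(c):
    f=240/np.tan(np.radians(c["vfov"])/2); return np.array([[f,0,c["cx"]],[0,f,c["cy"]],[0,0,1]])
def D(c): return np.array([c["k1"],0,0,0,0.])
def rays(c,px):
    u=cv2.undistortPoints(np.array(px,float).reshape(-1,1,2),K(c),D(c)).reshape(-1,2)
    return np.c_[u,np.ones(len(u))]
def plane(c,px,z):
    d=R.from_quat(c["orientation"]).apply(rays(c,px)); o=np.array(c["origin"])
    return o+d*((z-o[2])/d[:,2])[:,None]
def cloud(c,mask):
    v,u=np.nonzero(mask&(c["range_z"]>0))
    p=rays(c,np.c_[u,v])*c["range_z"][v,u][:,None]
    return R.from_quat(c["orientation"]).apply(p)+np.array(c["origin"]), np.c_[u,v]
def blue(c):
    h=cv2.cvtColor(c["frame"],cv2.COLOR_BGR2HSV)
    return (h[...,0]>95)&(h[...,0]<130)&(h[...,1]>110)&(h[...,2]>40)
E
python3 - <<'E'
from h import *
for n in("top","side"):
    c=read_camera(n); cv2.imwrite(f"pics/{n}0.png",c["frame"]); print(n,c["origin"],c["orientation"],c["vfov"],c["k1"],c["cx"],c["cy"])
    m=blue(c); k,l,s,ce=cv2.connectedComponentsWithStats(m.astype(np.uint8))
    for i in range(1,k):
        if s[i,4]>150:
            p,_=cloud(c,l==i); print(s[i],ce[i].round(),len(p), p.min(0).round(3) if len(p) else 0,p.max(0).round(3) if len(p) else 0)
s=get_state();print(s)
E
```

```text
pics
top [0.38802184 0.05025906 1.3522335 ] [ 0.71374451 -0.69900002  0.03187571 -0.03084928] 53.45594142093697 -0.038459539963764555 310.8932617367425 234.8033825103812
side [ 0.17512468 -0.87367171  0.70778427] [ 0.86771183 -0.14989493  0.08288554 -0.46662369] 54.894082901603035 0.03838883795391038 315.2277287099569 240.91139652834343
[266 209  22  18 324] [276. 218.] 322 [0.432 0.224 0.002] [0.493 0.285 0.041]
[336 222  23  22 433] [347. 232.] 429 [ 0.592  0.08  -0.001] [0.656 0.146 0.043]
[296 234  26  40 900] [308. 254.] 895 [ 0.448 -0.016  0.001] [0.511 0.054 0.088]
[388 271  31  35 867] [403. 288.] 864 [ 0.612 -0.2    0.006] [ 0.676 -0.132  0.062]
{'time': 0.1, 'qpos': array([ 1.13697315e+00,  2.87123661e-01,  1.57802423e+00,  1.98656288e-05,
        1.27860614e+00, -1.50017915e-01]), 'dq': array([-9.28700064e-04, -2.30026712e-03, -5.63712694e-03, -1.38953684e-03,
       -1.71828164e-03,  6.09290587e-05]), 'joint_efforts': array([ 1.00770547e-03, -4.07294691e+01, -2.93699598e+01, -1.81326350e-04,
        3.41904270e-03,  1.76947587e-06]), 'eef_pos': array([0.18873434, 0.64746127, 0.23005789]), 'tcp_rot': array([ 1.41429636e-01,  9.89947721e-01, -1.03223237e-03, -3.20120341e-04]), 'contact_force': array([0.87144511, 0.00964274, 0.42820973]), 'wrist_torque': array([ 0.00645559, -0.02189542,  0.03270863]), 'finger_force': 0.0, 'opening': 0.9980072354147712}
```

View pics/top0.png

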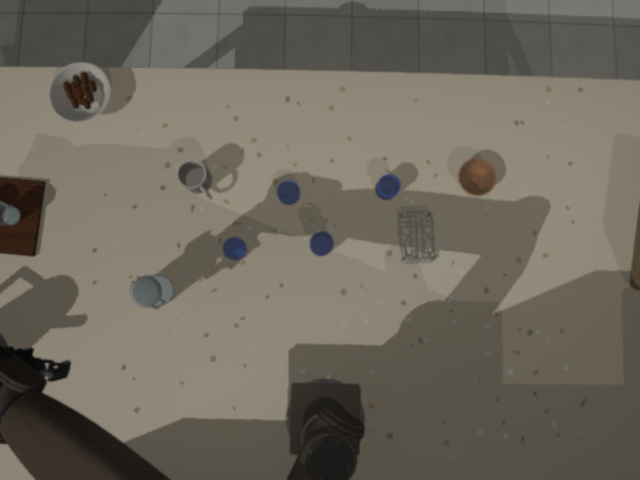

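View pics/side0.png

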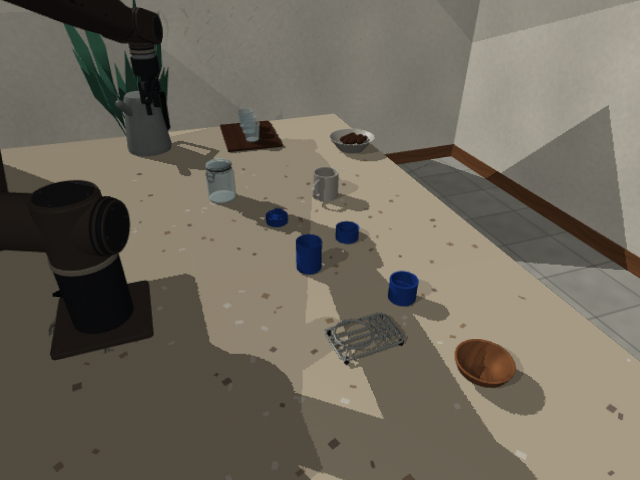

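```bash
python3 - <<'E'
from h import *
t=read_camera("top"); s=read_camera("side")
for b in((321,243),(388,187)): print(cv2.cvtColor(t["frame"],cv2.COLOR_BGR2HSV)[b[1],b[0]])
h=cv2.cvtColor(t["frame"],cv2.COLOR_BGR2HSV)
m=(h[...,0]>100)&(h[...,0]<135)&(h[...,1]>110)
k,l,st,ce=cv2.connectedComponentsWithStats(m.astype(np.uint8))
for i in range(1,k):
    if st[i,4]>150:
        p,_=cloud(t,l==i); zt=np.percentile(p[:,2],97)
        q=p[p[:,2]>zt-.008]
        co=max(cv2.findContours((l==i).astype(np.uint8),0,2)[0],key=len)
        (x,y),r=cv2.minEnclosingCircle(co)
        print(ce[i].round(),st[i,4],"ztop",zt.round(3),"cloudmid",((q.min(0)+q.max(0))/2).round(3),"ext",np.ptp(q,0).round(3),"raycirc",plane(t,[x,y],zt)[0].round(3))
a=cv2.resize(t["frame"][190:280,370:470],(600,540),interpolation=cv2.INTER_CUBIC)
cv2.imwrite("pics/rt.png",cv2.convertScaleAbs(a,alpha=1.8))
a=cv2.resize(s["frame"][300:370,310:420],None,fx=6,fy=6,interpolation=cv2.INTER_CUBIC)
cv2.imwrite("pics/rs.png",cv2.convertScaleAbs(a,alpha=1.8))
print(plane(t,[[400,211],[430,211],[405,262],[437,258]],.02).round(3))
E
```

```text
[112 100  79]
[114  97  79]
[[ 0.579 -0.201  0.02 ]
 [ 0.581 -0.286  0.02 ]
 [ 0.436 -0.215  0.02 ]
 [ 0.449 -0.305  0.02 ]]
```

View pics/rt.png

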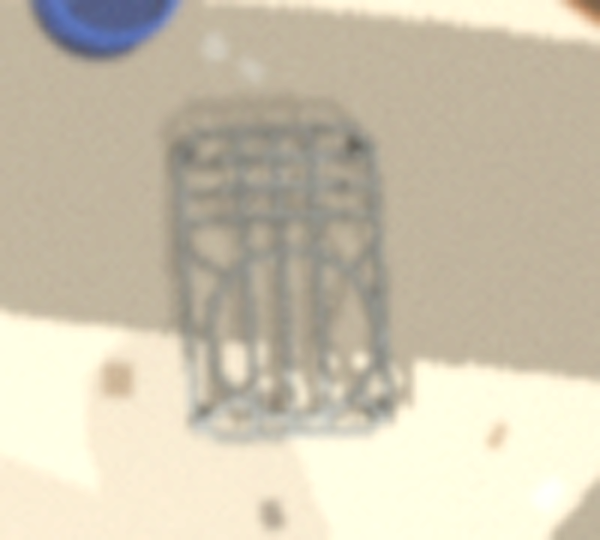

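View pics/rs.png

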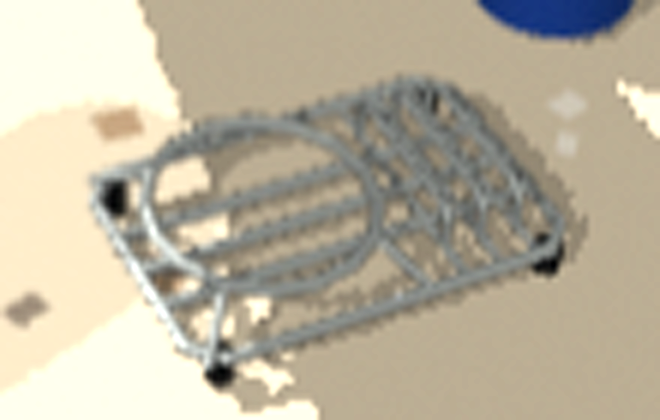

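```bash
python3 - <<'E'
from h import *
t=read_camera("top"); s=read_camera("side")
h=cv2.cvtColor(t["frame"],cv2.COLOR_BGR2HSV)
m=(h[...,0]>100)&(h[...,0]<135)&(h[...,1]>75)
k,l,st,ce=cv2.connectedComponentsWithStats(m.astype(np.uint8))
for i in range(1,k):
    if st[i,4]>200 and ce[i][1]<300:
        p,_=cloud(t,l==i); zt=np.percentile(p[:,2],95)
        q=p[p[:,2]>zt-.008]
        co=max(cv2.findContours((l==i).astype(np.uint8),0,2)[0],key=len)
        (x,y),r=cv2.minEnclosingCircle(co)
        print(ce[i].round(),st[i],"ztop",zt.round(3),"cloudmid",((q.min(0)+q.max(0))/2).round(3),"ext",np.ptp(q,0).round(3),"raycirc",plane(t,[x,y],zt)[0].round(3),r)
print(plane(t,[418.5,246.3],.026).round(4),plane(s,[353.7,334.2],.026).round(4))
print(plane(s,[[335,301+0],[0,0]],.02)[0])
for n,px in(("jar",(152,291)),("mug",(192,176)),("bowl",(477,177))): print(n,plane(t,px,.05).round(3))
E
```

```text
[388. 187.] [376 175  25  24 417] ztop 0.059 cloudmid [ 0.644 -0.161  0.058] ext [0.061 0.065 0.013] raycirc [ 0.642 -0.159  0.059] 12.362549781799316
[288. 192.] [278 181  21  23 361] ztop 0.041 cloudmid [0.625 0.114 0.04 ] ext [0.061 0.053 0.013] raycirc [0.624 0.115 0.041] 11.267441749572754
[321. 244.] [311 232  21  23 347] ztop 0.084 cloudmid [0.48  0.021 0.082] ext [0.06  0.051 0.013] raycirc [0.48  0.022 0.084] 11.70479965209961
[234. 248.] [224 238  22  21 372] ztop 0.039 cloudmid [0.464 0.26  0.036] ext [0.056 0.06  0.011] raycirc [0.463 0.259 0.039] 11.405192375183105
[[ 0.4801 -0.2518  0.026 ]] [[ 0.4836 -0.2549  0.026 ]]
[ 0.48843246 -0.14005593  0.02      ]
jar [[0.341 0.479 0.05 ]]
mug [[0.661 0.383 0.05 ]]
bowl [[ 0.676 -0.41   0.05 ]]
```

```bash
cat >> h.py <<'E'
def go(x,y,z,ang=90):
    s=get_state(); r=R.from_quat(s["tcp_rot"]); d=r.inv().apply(np.array([x,y,z])-s["eef_pos"])*1000
    Y=r.as_matrix()[:,1]; a=np.degrees(np.arctan2(Y[1],Y[0])); t=-((ang-a+90)%180-90)
    print("shift",d.round(1),"turn",round(t,1),"at",s["eef_pos"].round(4),"ang",round(a,2),"t",s["time"],"open",s["opening"])
E
python3 -m crank '[[[-455,-520,0],-16.3,0],[[-455,-520,0],-16.3,0],[[-455,-520,0],-16.3,0],[[-455,-520,0],-16.3,0],[[-455,-520,0],-16.3,0],[[-455,-520,0],-16.3,0],[[-455,-520,0],-16.3,0],[[-455,-520,0],-16.3,0],[[-455,-520,0],-16.3,0],[[-455,-520,0],-16.3,0]]' 40
python3 -c "
from h import *
go(.48,.02,.23)"
```

```text
time: 1.3
eef_pos: [0.4001, 0.1927, 0.2317]
tcp_rot: [-0.0, 1.0, 0.0, 0.001]
contact_force: [0.8, -0.2, -0.7]
opening: 1.003
finger_force: 0.0
shift [ -79.7 -172.8    1.7] turn 0.1 at [0.4001 0.1927 0.2317] ang 90.06 t 1.3 open 1.0034154393082648
```

```bash

python3 -m crank '[[[-80,-173,20],0,0],[[-80,-173,20],0,0],[[-80,-173,20],0,0],[[-80,-173,20],0,0],[[-80,-173,20],0,0],[[-80,-173,20],0,0]]'
python3 - <<'E'
from h import *
go(.48,.02,.21)
c=read_camera("wrist"); cv2.imwrite("pics/w0.png",c["frame"]); print(c["origin"],R.from_quat(c["orientation"]).as_matrix().round(2),c["vfov"],c["range_z"].max())
E
```

```text
time: 1.9
eef_pos: [0.4798, 0.0209, 0.2111]
tcp_rot: [0.001, 1.0, 0.0, -0.0]
contact_force: [-1.1, -0.1, 0.1]
opening: 0.997
finger_force: 0.0
shift [-0.2 -0.9  1.1] turn -0.1 at [0.4798 0.0209 0.2111] ang 89.9 t 1.9 open 0.9967704394028457
[0.40421742 0.0216154  0.35357323] [[ 0.    0.95  0.3 ]
 [ 1.   -0.   -0.  ]
 [ 0.    0.3  -0.95]] 65.5599016395702 0.4747725
```

View pics/w0.png

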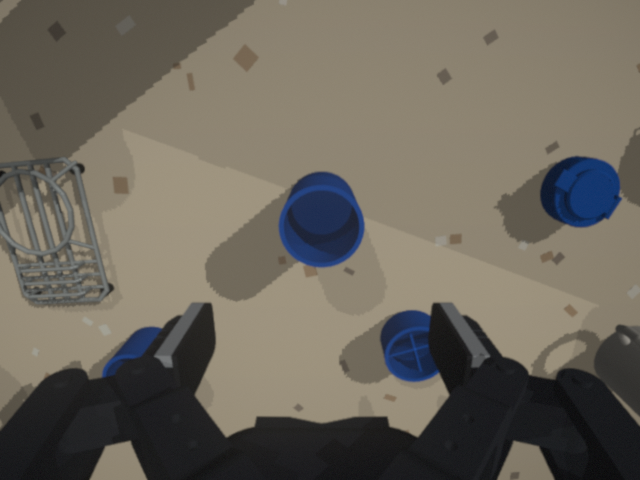

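```bash

python3 - <<'E'
from h import *
c=read_camera("wrist")
for n,px,z in(("deep",(321,226),.084),("cap",(595,194),.036),("shallow",(412,356),.04),("well",(34,212),.027),("hinge/tab A",(568,180),.032),("B",(613,207),.03)): print(n,plane(c,px,z)[0].round(4))
p,_=cloud(c,blue(c))
def circ(a,b,z0,z1,n):
    q=p[(abs(p[:,0]-a)<.045)&(abs(p[:,1]-b)<.045)&(p[:,2]>z0)&(p[:,2]<z1)][:,:2].astype(np.float32)
    print(n,len(q),cv2.minEnclosingCircle(q))
circ(.48,.02,.079,.09,"deep");circ(.624,.114,.036,.046,"shallow");circ(.463,.258,.033,.042,"cap")
cv2.imwrite("pics/cap.png",cv2.resize(c["frame"][140:240,525:640],None,fx=5,fy=5,interpolation=cv2.INTER_CUBIC))
E
```

```text
deep [0.4802 0.022  0.084 ]
cap [0.4635 0.267  0.036 ]
shallow [0.6263 0.1122 0.04  ]
well [ 0.4825 -0.247   0.027 ]
hinge/tab A [0.4519 0.2416 0.032 ]
B [0.4766 0.2923 0.03  ]
deep 1411 ((0.48096388578414917, 0.021030640229582787), 0.03257772698998451)
shallow 575 ((0.6250979900360107, 0.11615829169750214), 0.03286192566156387)
cap 2264 ((0.46301528811454773, 0.25965458154678345), 0.03363531827926636)
```

View pics/cap.png

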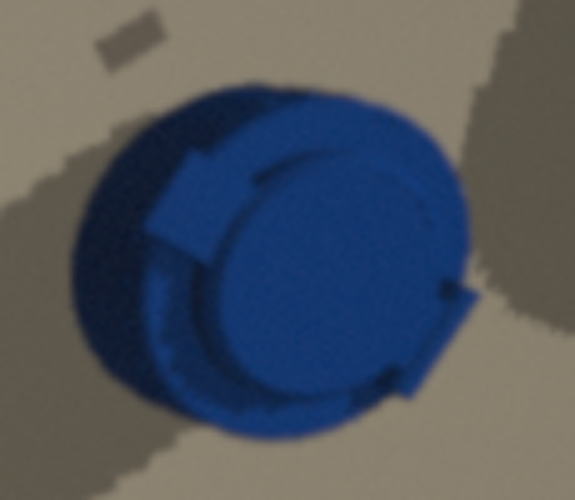

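```bash

python3 -m crank '[[[-1,0,50],0,0],[[-1,0,100],0,0],[[-1,0,140],0,0],[[-1,0,171],0,0],[[-1,0,171],0,0],[[-1,0,171],0,150],[[-1,0,171],0,150],[[-1,0,171],0,150],[[-1,0,171],0,150],[[-1,0,171],0,150]]' 40
python3 -m crank '[[[0,0,0],0,150],[[0,0,0],0,150],[[0,0,-30],0,150],[[0,0,-70],0,150],[[0,0,-70],0,150]]'
python3 -c "
from h import *
go(.482,-.252,.11)"
```

```text
time: 3.0
eef_pos: [0.4827, 0.0215, 0.0426]
tcp_rot: [-0.0, 1.0, -0.0, 0.002]
contact_force: [-0.8, 0.5, 6.5]
opening: 0.744
finger_force: 44.5
time: 3.5
eef_pos: [0.485, 0.0209, 0.1164]
tcp_rot: [-0.0, 1.0, -0.001, 0.006]
contact_force: [0.6, 0.2, 0.3]
opening: 0.745
finger_force: 44.5
shift [   3.3 -272.9    7. ] turn 0.0 at [0.485  0.0209 0.1164] ang 90.04 t 3.5 open 0.7451705410097195
```

```bash

python3 -m crank '[[[3,-273,0],0,150],[[3,-273,0],0,150],[[3,-273,0],0,150],[[3,-273,0],0,150],[[3,-273,0],0,150],[[3,-273,0],0,150],[[3,-273,0],0,150],[[3,-273,0],0,150]]' 
python3 - <<'E'
from h import *
go(.482,-.252,.11)
c=read_camera("wrist"); cv2.imwrite("pics/w1.png",c["frame"])
p,_=cloud(c,blue(c)); q=p[(abs(p[:,0]-.48)<.06)&(abs(p[:,1]+.252)<.06)]
z=np.percentile(q[:,2],99);r=q[q[:,2]>z-.006][:,:2].astype(np.float32)
print(z,cv2.minEnclosingCircle(r)); print(get_state()["tcp_rot"])
E
```

```text
time: 4.3
eef_pos: [0.4774, -0.2512, 0.1097]
tcp_rot: [0.0, 1.0, 0.001, -0.001]
contact_force: [0.3, 0.6, -0.2]
opening: 0.743
finger_force: 44.6
shift [-4.6 -0.8 -0.4] turn -0.0 at [ 0.4774 -0.2512  0.1097] ang 89.96 t 4.3 open 0.7426857753530748
0.15196221794455173 ((0.47914454340934753, -0.24546459317207336), 0.03844243288040161)
[-3.42118953e-04  9.99999568e-01  6.55327191e-04 -5.63962608e-04]
```

View pics/w1.png

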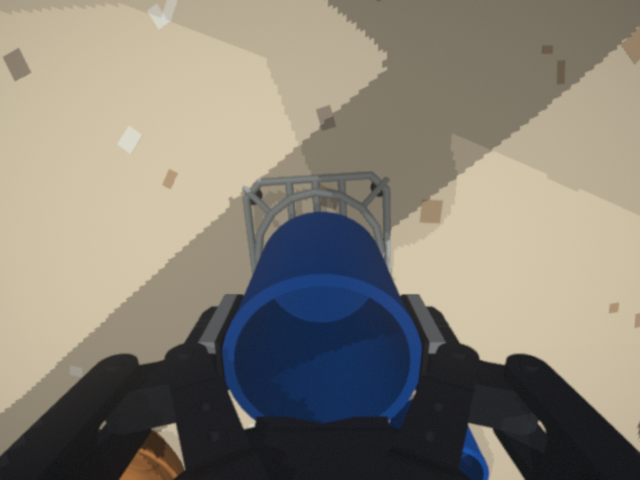

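```bash

python3 - <<'E'
from h import *
c=read_camera("wrist")
print(plane(c,[[319,190],[254,235],[388,235],[249,215],[390,215],[260,178],[376,174]],.027).round(4))
print(plane(c,[[321,355],[224,355],[420,355],[321,272]],.151).round(4))
cv2.imwrite("pics/w1c.png",cv2.convertScaleAbs(cv2.resize(c["frame"][165:285,240:400],None,fx=5,fy=5,interpolation=cv2.INTER_CUBIC),alpha=1.3))
E
```

```text
[[ 0.4426 -0.2513  0.027 ]
 [ 0.4714 -0.2924  0.027 ]
 [ 0.4713 -0.2076  0.027 ]
 [ 0.4583 -0.2949  0.027 ]
 [ 0.4582 -0.207   0.027 ]
 [ 0.4353 -0.287   0.027 ]
 [ 0.4328 -0.2169  0.027 ]]
[[ 0.473  -0.2499  0.151 ]
 [ 0.4732 -0.2809  0.151 ]
 [ 0.4732 -0.2183  0.151 ]
 [ 0.4445 -0.25    0.151 ]]
```

View pics/w1c.png

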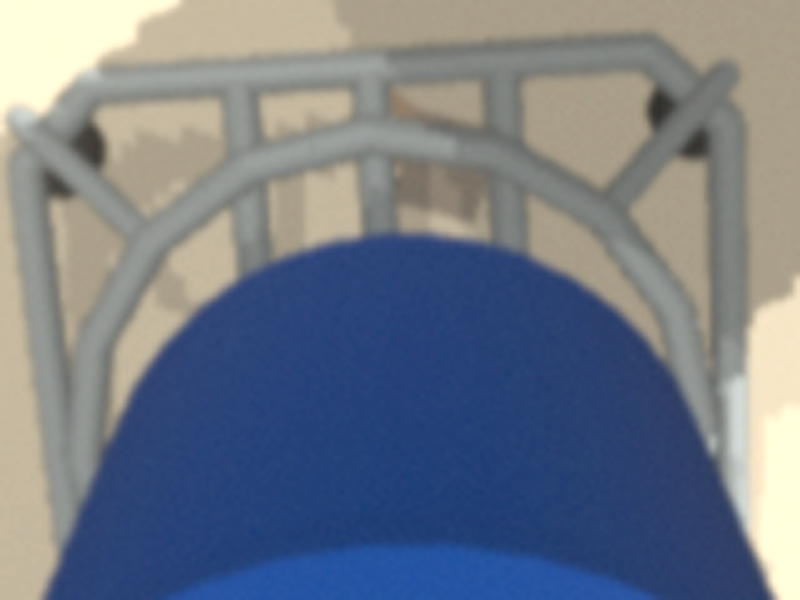

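```bash

python3 - <<'E'
from h import *
from scipy.optimize import least_squares
c=read_camera("wrist")
P=np.array([(370,138),(250,165),(150,240),(93,345),(80,450),(520,160),(615,215),(680,310),(708,420)])/5+[240,165]
w=plane(c,P,.027)[:,:2]
for f in(lambda v:np.hypot(*(w-v[:2]).T)-.039, lambda v:np.hypot(*(w-v[:2]).T)-v[2]):
    print(least_squares(f,[.48,-.25,.039]).x.round(4))
E
```

```text
[ 0.4825 -0.2511  0.039 ]
[ 0.4844 -0.251   0.0405]
```

```bash

python3 - <<'E'
from h import *
c=read_camera("wrist"); m=blue(c)
col=np.nonzero(m[:,321])[0]; print(col[:3]); 
print(plane(c,[321,col[0]],.073)+[.032,0,0], plane(c,[321,272],.151)+[.032,0,0])
p,uv=cloud(c,m); k=(abs(uv[:,0]-321)<4)&(uv[:,1]<268); 
for v in range(214,268,8): print(v,p[k&(uv[:,1]==v)].mean(0).round(4))
go(.483,-.251,.06)
E
```

```text
[213 214 215]
[[ 0.47814801 -0.2495161   0.073     ]] [[ 0.47683728 -0.24944234  0.151     ]]
214 [ 0.4451 -0.2495  0.0793]
222 [ 0.4452 -0.2495  0.0937]
230 [ 0.4454 -0.2495  0.1055]
238 [ 0.4454 -0.2495  0.1163]
246 [ 0.4456 -0.2495  0.1251]
254 [ 0.4456 -0.2495  0.1334]
262 [ 0.4457 -0.2494  0.1406]
shift [-5.1 -1.2 50. ] turn 0.1 at [ 0.4779 -0.2499  0.11  ] ang 90.14 t 4.5 open 0.7478028913165506
```

```bash

python3 -m crank '[[[-5,-1.5,0],0,150],[[-5,-1.5,20],0,150],[[-5,-1.5,35],0,150],[[-5,-1.5,43],0,150],[[-5,-1.5,48],0,150],[[-5,-1.5,51],0,150],[[-5,-1.5,53],0,150],[[-5,-1.5,53],0,150]]' 
python3 - <<'E'
from h import *
c=read_camera("wrist"); m=blue(c); go(.4825,-.251,.057)
p,uv=cloud(c,m); q=p[(p[:,1]<-.2)&(p[:,0]<.5)]; z=np.percentile(q[:,2],99);print("rim",z,q[:,0].min())
E
```

```text
time: 5.3
eef_pos: [0.4831, -0.253, 0.0575]
tcp_rot: [-0.0, 1.0, -0.0, 0.0]
contact_force: [-1.3, 1.0, -0.8]
opening: 0.75
finger_force: 44.5
shift [0.7 2.1 0.7] turn 0.0 at [ 0.4832 -0.2531  0.0577] ang 90.03 t 5.35 open 0.7435963323472795
rim 0.10367423466415956 0.4498271499309855
```

```bash

python3 -m crank '[[[0,1,1],0,150],[[0,1,2],0,150],[[0,1,2],0,150]]' ; python3 -m crank '[[[0,0,1],0,150],[[0,0,2],0,150],[[0,0,2],0,150]]'
```

```text
time: 5.65
eef_pos: [0.4835, -0.2522, 0.0566]
tcp_rot: [-0.0, 1.0, -0.0, 0.0]
contact_force: [-2.0, 1.3, 4.5]
opening: 0.745
finger_force: 45.0
time: 5.95
eef_pos: [0.4838, -0.2523, 0.0565]
tcp_rot: [-0.0, 1.0, 0.0, 0.0]
contact_force: [-5.2, 4.4, 14.7]
opening: 0.745
finger_force: 45.9
```

Contact with the floor wires. Release, rise, look.

```bash

python3 -m crank '[[[0,0,-2],0,150],[[0,0,-2],0,0],[[0,0,-2],0,0],[[0,0,-2],0,0],[[0,0,-2],0,0],[[0,0,-2],0,0],[[0,0,-30],0,0],[[0,0,-80],0,0],[[0,0,-130],0,0],[[0,0,-160],0,0]]' 
python3 - <<'E'
from h import *
c=read_camera("wrist"); cv2.imwrite("pics/w2.png",c["frame"]); m=blue(c); go(.644,-.161,.2)
p,uv=cloud(c,m)
def circ(a,b,n,t=.006):
    q=p[(abs(p[:,0]-a)<.05)&(abs(p[:,1]-b)<.045)]
    if len(q)<50: return
    z=np.percentile(q[:,2],97); q=q[q[:,2]>z-t][:,:2].astype(np.float32); print(n,z,cv2.minEnclosingCircle(q))
circ(.482,-.251,"deep"); circ(.644,-.161,"mid")
E
```

```text
time: 6.95
eef_pos: [0.4842, -0.2528, 0.2179]
tcp_rot: [-0.0, 1.0, -0.002, 0.002]
contact_force: [0.4, -1.4, -0.4]
opening: 1.001
finger_force: 0.0
shift [-157.7   93.2   23.8] turn 0.1 at [ 0.4862 -0.2542  0.2229] ang 90.05 t 7.0 open 0.9981133035415701
deep 0.09833721958752861 ((0.48511025309562683, -0.24592407047748566), 0.03880481794476509)
mid 0.05773944695875102 ((0.6452143788337708, -0.16291680932044983), 0.03302079439163208)
```

View pics/w2.png

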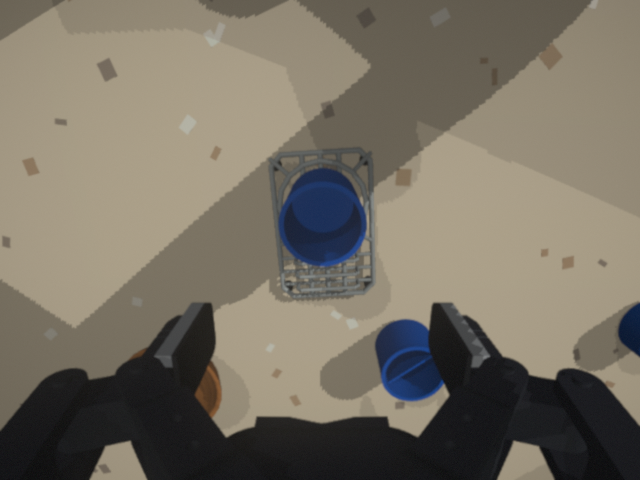

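```bash
cat >> h.py <<'E'
def rim(c,zr,win=None,show=True):
    """ellipse of the rim: image contour of depth-selected blue rim points -> circle centre in plane zr"""
    p,uv=cloud(c,blue(c)); k=abs(p[:,2]-zr)<.006
    if win is not None: k&=(np.hypot(p[:,0]-win[0],p[:,1]-win[1])<.055)
    q=plane(c,uv[k],zr)[:,:2].astype(np.float32)
    h=cv2.convexHull(q).reshape(-1,2)
    A=np.c_[2*h,np.ones(len(h))]; s=np.linalg.lstsq(A,(h**2).sum(1),rcond=None)[0]
    r=np.sqrt(s[2]+s[0]**2+s[1]**2); print("rim",s[:2].round(4),"r",r.round(4),"enc",cv2.minEnclosingCircle(q),len(q)); return s[:2]
E
python3 - <<'E'
from h import *
c=read_camera("wrist");go(.645,-.162,.2); rim(c,.098,(.483,-.251)); rim(c,.058,(.645,-.162))
print(plane(c,[[323,225],[281,225],[366,225]],.098).round(4))
E
python3 -m crank '[[[-159,91,23],0,0],[[-159,91,23],0,0],[[-159,91,23],0,0],[[-159,91,23],0,0],[[-159,91,23],0,0],[[-159,91,23],0,0]]'
python3 - <<'E'
from h import *
c=read_camera("wrist"); go(.645,-.162,.03); rim(c,.058,(.645,-.162))
E
```

```text
shift [-159.2   91.9   20.8] turn 0.0 at [ 0.4857 -0.2539  0.22  ] ang 90.04 t 7.05 open 0.9994924070732398
rim [ 0.482  -0.2522] r 0.0322 enc ((0.48198023438453674, -0.2522220015525818), 0.03269605338573456) 1516
rim [ 0.6427 -0.1621] r 0.033 enc ((0.6428787708282471, -0.16266801953315735), 0.03376033529639244) 727
[[ 0.4867 -0.2536  0.098 ]
 [ 0.4869 -0.2849  0.098 ]
 [ 0.4866 -0.2215  0.098 ]]
time: 7.65
eef_pos: [0.6414, -0.16, 0.1881]
tcp_rot: [-0.001, 1.0, 0.0, -0.002]
contact_force: [0.2, -0.1, -0.6]
opening: 1.0
finger_force: 0.0
shift [ -4.3  -1.4 158.8] turn 0.1 at [ 0.6411 -0.1607  0.1888] ang 90.05 t 7.7 open 0.996261143474199
rim [ 0.6452 -0.1624] r 0.0322 enc ((0.6451610922813416, -0.16242840886116028), 0.032643456012010574) 1439
```

```bash

python3 -m crank '[[[-4,-1.5,50],0,0],[[-4,-1.5,100],0,0],[[-4,-1.5,140],0,0],[[-4,-1.5,161],0,0],[[-4,-1.5,161],0,0],[[-4,-1.5,161],0,150],[[-4,-1.5,161],0,150],[[-4,-1.5,161],0,150],[[-4,-1.5,161],0,150],[[-4,-1.5,161],0,150]]' 40
python3 -m crank '[[[0,0,0],0,150],[[0,0,-40],0,150],[[0,0,-80],0,150],[[0,0,-120],0,150],[[0,0,-120],0,150]]'
python3 -c "
from h import *
go(.482,-.252,.15)"
```

```text
time: 8.7
eef_pos: [0.6476, -0.1632, 0.0321]
tcp_rot: [-0.0, 1.0, -0.001, 0.002]
contact_force: [-0.1, -0.5, 6.3]
opening: 0.735
finger_force: 45.3
time: 9.2
eef_pos: [0.65, -0.1636, 0.1579]
tcp_rot: [-0.001, 1.0, -0.003, 0.007]
contact_force: [0.9, -0.2, 1.2]
opening: 0.738
finger_force: 44.6
shift [168.2 -88.1   6.2] turn 0.1 at [ 0.65   -0.1636  0.1579] ang 90.06 t 9.2 open 0.7384692928345654
```

```bash

python3 -m crank '[[[165,-89,0],0,150],[[165,-89,0],0,150],[[165,-89,0],0,150],[[165,-89,0],0,150],[[165,-89,0],0,150],[[165,-89,0],0,150],[[165,-89,0],0,150]]'
cat >> h.py <<'E'
def held(c,H,win,zrim_below):
    """held cup: rim centre/height and front wall profile; and visible low-x edge of the cup below"""
    p,uv=cloud(c,blue(c)); k=np.hypot(p[:,0]-win[0],p[:,1]-win[1])<.06; q=p[k]
    zt=np.percentile(q[:,2],99); print("ztop",zt.round(4),"underside",(zt-H).round(4))
    rim(c,zt-.001,win)
    for a in range(8):
        lo=zrim_below-.03+a*.015; m=(abs(q[:,1]-win[1])<.003)&(q[:,2]>lo)&(q[:,2]<lo+.015)
        if m.sum()>3: print("z",round(lo+.0075,3),"front x min",q[m][:,0].min().round(4),m.sum())
E
python3 - <<'E'
from h import *
go(.482,-.252,.15)
c=read_camera("wrist"); cv2.imwrite("pics/w3.png",c["frame"]); held(c,.058,(.482,-.252),.098); go(.482,-.252,.15)
E
```

```text
time: 9.9
eef_pos: [0.4817, -0.251, 0.1493]
tcp_rot: [-0.001, 1.0, 0.0, 0.0]
contact_force: [0.0, 0.6, 0.0]
opening: 0.741
finger_force: 44.6
shift [-0.3 -1.  -0.7] turn 0.1 at [ 0.4817 -0.251   0.1493] ang 90.07 t 9.9 open 0.7410682759889115
ztop 0.1757 underside 0.1177
rim [ 0.4801 -0.2503] r 0.0326 enc ((0.47983503341674805, -0.25007158517837524), 0.0332484245300293) 7302
z 0.076 front x min 0.4505 53
z 0.09 front x min 0.4503 117
z 0.106 front x min 0.4503 26
z 0.12 front x min 0.4486 329
z 0.136 front x min 0.4485 550
z 0.151 front x min 0.4484 682
z 0.166 front x min 0.4484 808
z 0.18 front x min 0.4483 371
shift [-0.1 -1.1 -0.7] turn 0.1 at [ 0.4819 -0.2509  0.1493] ang 90.11 t 9.95 open 0.7358242359264006
```

View pics/w3.png

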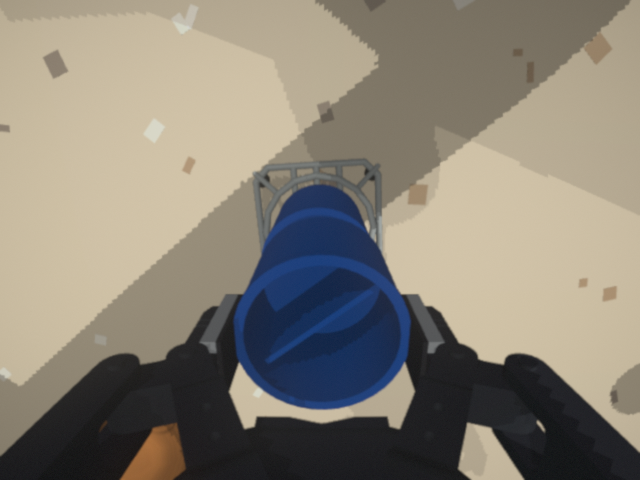

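```bash
cat >> h.py <<'E'
from scipy.optimize import least_squares
def wall(c,z0,z1,win,r=.032):
    p,uv=cloud(c,blue(c)); k=(np.hypot(p[:,0]-win[0],p[:,1]-win[1])<.05)&(p[:,2]>z0)&(p[:,2]<z1); w=p[k][:,:2]
    w=w[w[:,0]<win[0]-.008]   # front outer wall
    s=least_squares(lambda v:np.hypot(*(w-v).T)-r,win,loss="soft_l1",f_scale=.001); 
    print("wall",z0,z1,s.x.round(4),"n",len(w),"rms",np.std(s.fun).round(5)); return s.x
E
python3 - <<'E'
from h import *
c=read_camera("wrist"); w=(.482,-.252)
a=wall(c,.06,.095,w); b=wall(c,.126,.165,w); print((a-b)*1000)
E
```

```text
wall 0.06 0.095 [ 0.4828 -0.2522] n 872 rms 0.00015
wall 0.126 0.165 [ 0.4817 -0.2522] n 4023 rms 0.00645
[1.11069559 0.03483719]
```

```bash

python3 -m crank '[[[-2,-1,0],0,150],[[-2,-1,8],0,150],[[-2,-1,14],0,150],[[-2,-1,18],0,150],[[-2,-1,21],0,150],[[-2,-1,23],0,150],[[-2,-1,23],0,150]]'
python3 -m crank '[[[0,0,1],0,150],[[0,0,2],0,150],[[0,0,2],0,150]]'
python3 - <<'E'
from h import *
c=read_camera("wrist"); held(c,.058,(.483,-.252),.098); go(.482,-.252,.123)
E
```

```text
time: 10.7
eef_pos: [0.4828, -0.2523, 0.1259]
tcp_rot: [-0.0, 1.0, 0.0, -0.0]
contact_force: [0.1, -0.7, -0.5]
opening: 0.74
finger_force: 44.6
time: 11.0
eef_pos: [0.483, -0.2524, 0.1244]
tcp_rot: [-0.0, 1.0, -0.0, 0.0]
contact_force: [-0.7, 0.1, -0.1]
opening: 0.742
finger_force: 44.6
ztop 0.1508 underside 0.0928
rim [ 0.4814 -0.2516] r 0.0327 enc ((0.4812636375427246, -0.2515154480934143), 0.033160753548145294) 7301
z 0.076 front x min 0.4505 71
z 0.09 front x min 0.4503 79
z 0.106 front x min 0.4499 668
z 0.12 front x min 0.4497 626
z 0.136 front x min 0.45 870
z 0.151 front x min 0.4498 574
shift [1.  0.4 1.4] turn 0.0 at [ 0.483  -0.2524  0.1244] ang 90.04 t 11.05 open 0.7395620535409392
```

```bash

python3 -m crank '[[[0,0,1],0,150],[[0,0,2],0,150],[[0,0,2],0,150]]'
```

```text
time: 11.35
eef_pos: [0.4837, -0.2527, 0.1241]
tcp_rot: [-0.0, 1.0, -0.0, 0.001]
contact_force: [-1.2, 1.8, 6.4]
opening: 0.737
finger_force: 45.3
```

```bash

python3 -m crank '[[[0,0,-1],0,150],[[0,0,-1],0,0],[[0,0,-1],0,0],[[0,0,-1],0,0],[[0,0,-1],0,0],[[0,0,-1],0,0],[[0,0,-20],0,0],[[0,0,-60],0,0],[[0,0,-90],0,0],[[0,0,-90],0,0]]' 
python3 - <<'E'
from h import *
c=read_camera("wrist"); cv2.imwrite("pics/w4.png",c["frame"]); held(c,.058,(.483,-.252),.098); w=(.482,-.252)
wall(c,.06,.095,w); wall(c,.105,.145,w);go(.625,.114,.2)
E
```

```text
time: 12.35
eef_pos: [0.4855, -0.2543, 0.2182]
tcp_rot: [-0.0, 1.0, -0.003, 0.004]
contact_force: [0.6, 0.3, -0.4]
opening: 1.003
finger_force: 0.0
ztop 0.1506 underside 0.0926
rim [ 0.4819 -0.2519] r 0.0323 enc ((0.481908917427063, -0.2518076002597809), 0.03285437449812889) 2427
z 0.076 front x min 0.4504 21
z 0.09 front x min 0.4501 27
z 0.106 front x min 0.4501 463
z 0.12 front x min 0.4502 166
z 0.136 front x min 0.4502 215
z 0.151 front x min 0.4498 181
wall 0.06 0.095 [ 0.4825 -0.2522] n 354 rms 0.00012
wall 0.105 0.145 [ 0.4831 -0.2587] n 1067 rms 0.00488
shift [-140.9  367.3   14.6] turn 0.0 at [ 0.4843 -0.2534  0.2154] ang 90.04 t 12.4 open 0.9992178695756327
```

View pics/w4.png

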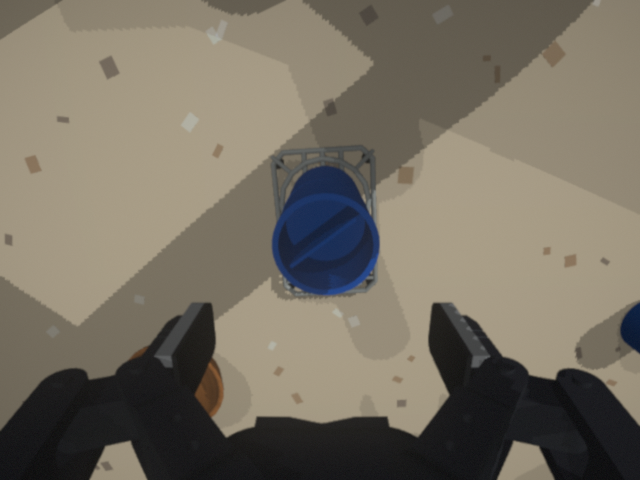

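```bash

python3 -m crank '[[[-141,367,20],0,0],[[-141,367,20],0,0],[[-141,367,20],0,0],[[-141,367,20],0,0],[[-141,367,20],0,0],[[-141,367,20],0,0],[[-141,367,20],0,0],[[-141,367,20],0,0],[[-141,367,20],0,0],[[-141,367,20],0,0]]'
python3 - <<'E'
from h import *
c=read_camera("wrist"); go(.625,.115,.016); s=rim(c,.04,(.625,.115)); go(s[0],s[1],.016)
E
```

```text
time: 13.4
eef_pos: [0.6227, 0.1156, 0.19]
tcp_rot: [-0.001, 1.0, -0.0, -0.002]
contact_force: [0.3, -0.5, 0.8]
opening: 1.002
finger_force: 0.0
shift [ -2.8   0.6 174.5] turn 0.1 at [0.6228 0.1145 0.1905] ang 90.07 t 13.45 open 0.999023639287233
rim [0.6248 0.1157] r 0.0321 enc ((0.624814510345459, 0.1154780238866806), 0.03261330723762512) 1232
shift [ -2.6   1.3 174.5] turn 0.1 at [0.6228 0.1145 0.1905] ang 90.07 t 13.45 open 0.999023639287233
```

```bash

python3 -m crank '[[[-2.5,1,50],0,0],[[-2.5,1,100],0,0],[[-2.5,1,150],0,0],[[-2.5,1,175],0,0],[[-2.5,1,186],0,0],[[-2.5,1,186],0,0],[[-2.5,1,186],0,150],[[-2.5,1,186],0,150],[[-2.5,1,186],0,150],[[-2.5,1,186],0,150]]' 40
python3 -m crank '[[[0,0,0],0,150],[[0,0,0],0,150],[[0,0,0],0,150]]'
python3 -m crank '[[[0,0,-40],0,150],[[0,0,-90],0,150],[[0,0,-140],0,150],[[0,0,-175],0,150],[[0,0,-175],0,150],[[0,0,-175],0,150]]'
python3 -c "
from h import *
go(.482,-.252,.18)"
```

```text
time: 14.45
eef_pos: [0.6285, 0.1156, 0.0093]
tcp_rot: [-0.0, 1.0, -0.0, 0.003]
contact_force: [-0.5, -0.4, 6.0]
opening: 0.739
finger_force: 45.4
time: 14.75
eef_pos: [0.6285, 0.1156, 0.0093]
tcp_rot: [-0.0, 1.0, -0.0, 0.003]
contact_force: [-1.1, -1.9, 6.5]
opening: 0.742
finger_force: 45.5
time: 15.35
eef_pos: [0.6266, 0.1159, 0.1829]
tcp_rot: [-0.0, 1.0, 0.0, 0.001]
contact_force: [-0.5, 0.8, -0.3]
opening: 0.744
finger_force: 44.7
shift [ 145.  -367.8    2.4] turn 0.1 at [0.6266 0.1159 0.1829] ang 90.05 t 15.35 open 0.7440370465252457
```

```bash

python3 -m crank '[[[144,-368,0],0,150],[[144,-368,0],0,150],[[144,-368,0],0,150],[[144,-368,0],0,150],[[144,-368,0],0,150],[[144,-368,0],0,150],[[144,-368,0],0,150],[[144,-368,0],0,150],[[144,-368,0],0,150],[[144,-368,0],0,150]]'
python3 - <<'E'
from h import *
go(.482,-.252,.18)
c=read_camera("wrist"); cv2.imwrite("pics/w5.png",c["frame"]); held(c,.04,(.482,-.252),.15); go(.482,-.252,.18)
E
```

```text
time: 16.35
eef_pos: [0.481, -0.2523, 0.179]
tcp_rot: [0.001, 1.0, 0.002, -0.002]
contact_force: [1.0, -0.2, 0.2]
opening: 0.743
finger_force: 44.7
shift [-1.   0.3 -1. ] turn -0.1 at [ 0.481  -0.2523  0.179 ] ang 89.89 t 16.35 open 0.74251427533063
ztop 0.2104 underside 0.1704
rim [ 0.4778 -0.2517] r 0.0326 enc ((0.4776659905910492, -0.25177186727523804), 0.033058371394872665) 7901
z 0.128 front x min 0.4501 78
z 0.143 front x min 0.45 140
z 0.158 front x min 0.4502 30
z 0.172 front x min 0.4463 638
z 0.188 front x min 0.4465 791
z 0.203 front x min 0.4462 1363
z 0.217 front x min 0.4462 65
shift [-0.4 -0.5 -0.7] turn -0.0 at [ 0.4816 -0.2515  0.1793] ang 90.0 t 16.4 open 0.7380345164706399
```

View pics/w5.png

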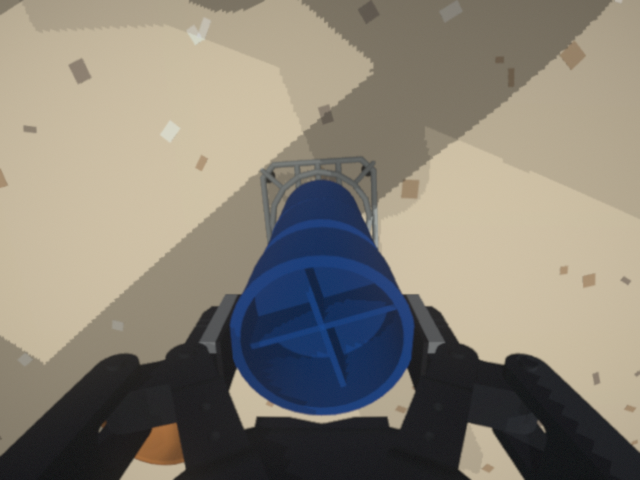

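```bash

python3 -m crank '[[[-3.5,0,0],0,150],[[-3.5,0,6],0,150],[[-3.5,0,10],0,150],[[-3.5,0,14],0,150],[[-3.5,0,14],0,150]]'
python3 - <<'E'
from h import *
c=read_camera("wrist"); held(c,.04,(.482,-.252),.15); go(.482,-.252,.165)
E
```

```text
time: 16.9
eef_pos: [0.4857, -0.2516, 0.1662]
tcp_rot: [-0.001, 1.0, 0.001, -0.001]
contact_force: [-0.5, -0.1, -0.5]
opening: 0.742
finger_force: 44.7
ztop 0.1975 underside 0.1575
rim [ 0.4825 -0.2509] r 0.0326 enc ((0.48222166299819946, -0.25093066692352295), 0.0331529825925827) 7953
z 0.128 front x min 0.4503 75
z 0.143 front x min 0.45 169
z 0.158 front x min 0.45 136
z 0.172 front x min 0.4509 1212
z 0.188 front x min 0.4509 1181
z 0.203 front x min 0.4508 390
shift [ 3.8 -0.1  1.7] turn 0.1 at [ 0.4858 -0.2519  0.1667] ang 90.07 t 16.95 open 0.7387156169379738
```

```bash

python3 -m crank '[[[0.8,-0.5,4],0,150],[[0.8,-0.5,8],0,150],[[0.8,-0.5,11],0,150],[[0.8,-0.5,12],0,150],[[0.8,-0.5,12],0,150]]'
python3 -m crank '[[[0,0,1],0,150],[[0,0,2],0,150],[[0,0,2],0,150]]'
python3 - <<'E'
from h import *
c=read_camera("wrist"); held(c,.04,(.482,-.252),.15)
E
```

```text
time: 17.45
eef_pos: [0.485, -0.2528, 0.155]
tcp_rot: [-0.0, 1.0, 0.0, -0.0]
contact_force: [-0.0, 0.7, -0.4]
opening: 0.737
finger_force: 44.7
time: 17.75
eef_pos: [0.4853, -0.2529, 0.1534]
tcp_rot: [-0.0, 1.0, -0.0, 0.0]
contact_force: [-0.1, -0.6, -0.3]
opening: 0.737
finger_force: 44.8
ztop 0.1847 underside 0.1447
rim [ 0.4821 -0.2523] r 0.0326 enc ((0.4818427264690399, -0.2522789537906647), 0.033158984035253525) 7945
z 0.128 front x min 0.4502 102
z 0.143 front x min 0.45 135
z 0.158 front x min 0.4502 1197
z 0.172 front x min 0.4506 1172
z 0.188 front x min 0.4503 501
```

```bash

python3 -m crank '[[[0,0,1],0,150],[[0,0,2],0,150],[[0,0,2],0,150]]'
```

```text
time: 18.1
eef_pos: [0.486, -0.2531, 0.1532]
tcp_rot: [-0.0, 1.0, -0.0, 0.001]
contact_force: [-0.6, 1.1, 6.2]
opening: 0.742
finger_force: 45.5
```

```bash

python3 -m crank '[[[0,0,-1],0,150],[[0,0,-1],0,0],[[0,0,-1],0,0],[[0,0,-1],0,0],[[0,0,-1],0,0],[[0,0,-1],0,0],[[0,0,-20],0,0],[[0,0,-60],0,0],[[0,0,-85],0,0],[[0,0,-85],0,0]]' 
python3 - <<'E'
from h import *
c=read_camera("wrist"); held(c,.04,(.483,-.252),.15); go(.463,.259,.2,154); print(get_state()["qpos"].round(2))
E
```

```text
time: 19.1
eef_pos: [0.4873, -0.2544, 0.2415]
tcp_rot: [-0.0, 1.0, -0.003, 0.004]
contact_force: [0.5, -0.1, 1.0]
opening: 0.998
finger_force: 0.0
ztop 0.1845 underside 0.1445
rim [ 0.4824 -0.2524] r 0.0322 enc ((0.48236599564552307, -0.25215691328048706), 0.03267880901694298) 2620
z 0.128 front x min 0.4501 33
z 0.143 front x min 0.4499 42
z 0.158 front x min 0.4502 589
z 0.172 front x min 0.4507 350
z 0.188 front x min 0.4506 171
shift [ 23.  512.8  37.1] turn -64.0 at [ 0.4862 -0.2537  0.2387] ang 90.04 t 19.15 open 0.9954443123189733
[-0.67 -0.    1.88 -0.    1.25 -2.24]
```

```bash

python3 -m crank '[[[23,513,0],116,0],[[23,513,0],116,0],[[23,513,0],116,0],[[23,513,0],116,0],[[23,513,0],116,0],[[23,513,0],116,0],[[23,513,0],116,0],[[23,513,0],116,0],[[23,513,0],116,0],[[23,513,0],116,0]]'
python3 - <<'E'
from h import *
go(.463,.259,.2,154); print(get_state()["qpos"].round(2))
E
```

```text
time: 20.15
eef_pos: [0.4645, 0.1951, 0.2343]
tcp_rot: [0.623, 0.782, -0.001, -0.001]
contact_force: [0.7, -0.2, 0.7]
opening: 0.998
finger_force: 0.0
shift [62.6 12.9 34.3] turn 38.9 at [0.4645 0.1951 0.2343] ang 12.91 t 20.15 open 0.9980840612181875
[ 0.2  -0.1   1.98 -0.    1.26 -0.03]
```

```bash

python3 -m crank '[[[62.5,13,34],39,0],[[62.5,13,34],39,0],[[62.5,13,34],39,0],[[62.5,13,34],39,0],[[62.5,13,34],39,0],[[62.5,13,34],39,0],[[62.5,13,34],39,0]]'
python3 - <<'E'
from h import *
go(.463,.259,.005,154)
c=read_camera("wrist"); cv2.imwrite("pics/w6.png",c["frame"])
s=rim(c,.03,(.463,.259)); p,uv=cloud(c,blue(c)); k=(p[:,2]>.033)&(np.hypot(p[:,0]-.463,p[:,1]-.26)<.05); q=plane(c,uv[k],.036)[:,:2].astype(np.float32); print(p[:,2].max(),cv2.minEnclosingCircle(q),cv2.minAreaRect(q))
go(.463,.259,.005,154)
E
```

```text
time: 20.85
eef_pos: [0.4635, 0.2572, 0.2009]
tcp_rot: [0.846, 0.532, -0.001, -0.0]
contact_force: [0.3, 0.1, 0.1]
opening: 0.998
finger_force: 0.0
shift [  1.8  -0.9 195.9] turn 0.3 at [0.4635 0.2572 0.2009] ang -25.66 t 20.85 open 0.9984220780702836
rim [0.4653 0.2635] r 0.0322 enc ((0.4645373821258545, 0.2620416581630707), 0.035658735781908035) 3500
0.0379859521696036 ((0.46472981572151184, 0.26210466027259827), 0.03376147150993347) ((0.4644845426082611, 0.26169896125793457), (0.06506550312042236, 0.044880256056785583), 64.39817810058594)
shift [  1.6  -1.2 196.3] turn 0.3 at [0.4637 0.2572 0.2013] ang -25.69 t 20.9 open 0.999026307041735
```

View pics/w6.png

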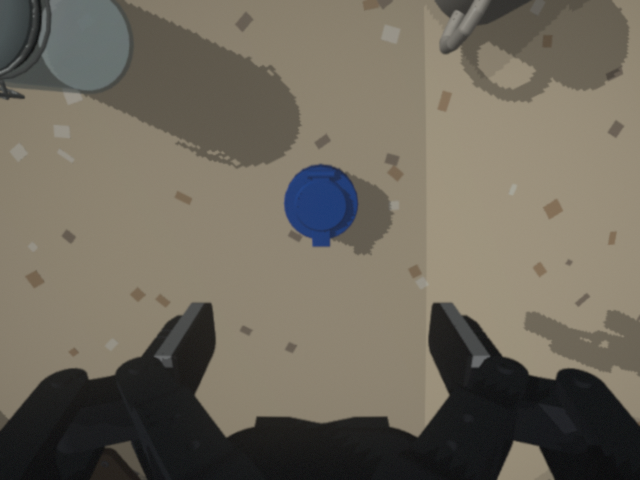

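```bash

python3 - <<'E'
from h import *
c=read_camera("wrist"); m=blue(c)
# lateral: rows through the skirt; along: lid disc and back edge
print(plane(c,[[321,202],[321,206],[284,202],[358,202]],.03).round(4))
p,uv=cloud(c,m); k=(p[:,2]>.0345); q=plane(c,uv[k],.036)[:,:2]
a=np.radians(64.4); u=np.array([np.cos(a),np.sin(a)]); v=np.array([-u[1],u[0]])
print("lid across centre",(v*((q@v).min()+(q@v).max())/2), (q@v).min(),(q@v).max())
import collections
p2=p[np.hypot(p[:,0]-.464,p[:,1]-.26)<.05]
for z0,z1 in((.008,.02),(.02,.027),(.027,.0315),(.0315,.036),(.036,.04)):
    w=p2[(p2[:,2]>z0)&(p2[:,2]<z1)]; print(z0,len(w),"u",(w@np.r_[u,0]).min().round(4),(w@np.r_[u,0]).max().round(4),"v",(w@np.r_[v,0]).min().round(4),(w@np.r_[v,0]).max().round(4))
print("guess .463,.259 ->",np.dot([.463,.259],u),np.dot([.463,.259],v)); s=get_state()["eef_pos"][:2]; print("tcp u,v",s@u,s@v)
E
```

```text
[[0.467  0.2655 0.03  ]
 [0.4655 0.2623 0.03  ]
 [0.4384 0.2792 0.03  ]
 [0.4957 0.2517 0.03  ]]
lid across centre [ 0.27596346 -0.13221954] -0.328437861712103 -0.2835681403735534
0.008 3 u 0.4698 0.4706 v -0.3125 -0.2961
0.02 46 u 0.4622 0.4717 v -0.3252 -0.2835
0.027 1483 u 0.4094 0.4712 v -0.3367 -0.2746
0.0315 1939 u 0.403 0.4692 v -0.3325 -0.28
0.036 818 u 0.418 0.4686 v -0.3275 -0.2836
guess .463,.259 -> 0.4336303260342423 -0.30563825078585427
tcp u,v 0.43239627706651756 -0.30722441005533985
```

```bash

python3 -m crank '[[[6.5,-1.5,50],0,0],[[6.5,-1.5,100],0,0],[[6.5,-1.5,150],0,0],[[6.5,-1.5,185],0,0],[[6.5,-1.5,198],0,0],[[6.5,-1.5,198],0,0],[[6.5,-1.5,198],0,150],[[6.5,-1.5,198],0,150],[[6.5,-1.5,198],0,150],[[6.5,-1.5,198],0,150]]' 40
python3 -m crank '[[[0,0,0],0,150],[[0,0,0],0,150],[[0,0,0],0,150]]'
python3 -m crank '[[[0,0,-40],0,150],[[0,0,-90],0,150],[[0,0,-140],0,150],[[0,0,-190],0,150],[[0,0,-225],0,150],[[0,0,-225],0,150]]'
python3 -c "
from h import *
go(.4845,-.252,.22,154)"
```

```text
time: 21.95
eef_pos: [0.4682, 0.2648, 0.0073]
tcp_rot: [0.847, 0.532, 0.003, 0.001]
contact_force: [-0.1, 0.0, 6.7]
opening: 0.731
finger_force: 44.4
time: 22.25
eef_pos: [0.4681, 0.2648, 0.0073]
tcp_rot: [0.847, 0.532, 0.003, 0.001]
contact_force: [0.4, 0.0, 7.5]
opening: 0.728
finger_force: 44.4
time: 22.85
eef_pos: [0.469, 0.2651, 0.2377]
tcp_rot: [0.847, 0.532, 0.007, 0.002]
contact_force: [-0.2, -0.2, -0.3]
opening: 0.733
finger_force: 44.1
shift [-459.2  238.6   15.5] turn 0.2 at [0.469  0.2651 0.2377] ang -25.76 t 22.85 open 0.7327769517680888
```

```bash

python3 -m crank '[[[-459,238,0],-116,150],[[-459,238,0],-116,150],[[-459,238,0],-116,150],[[-459,238,0],-116,150],[[-459,238,0],-116,150],[[-459,238,0],-116,150],[[-459,238,0],-116,150],[[-459,238,0],-116,150],[[-459,238,0],-116,150],[[-459,238,0],-116,150]]'
python3 -c "
from h import *
go(.4845,-.252,.23,90)"
```

```text
time: 23.85
eef_pos: [0.4784, -0.178, 0.2289]
tcp_rot: [0.34, 0.94, 0.0, -0.0]
contact_force: [0.4, 0.4, -0.0]
opening: 0.731
finger_force: 44.0
shift [-52.  -53.   -1.1] turn -39.7 at [ 0.4784 -0.178   0.2289] ang 50.26 t 23.85 open 0.7312858552346531
```

```bash

python3 -m crank '[[[-52,-53,0],-39.7,150],[[-52,-53,0],-39.7,150],[[-52,-53,0],-39.7,150],[[-52,-53,0],-39.7,150],[[-52,-53,0],-39.7,150],[[-52,-53,0],-39.7,150],[[-52,-53,0],-39.7,150]]'
python3 - <<'E'
from h import *
c=read_camera("wrist"); cv2.imwrite("pics/w7.png",c["frame"]); held(c,.036,(.482,-.252),.184); go(.4845,-.252,.21)
E
```

```text
time: 24.55
eef_pos: [0.4845, -0.2503, 0.229]
tcp_rot: [0.004, 1.0, 0.0, -0.0]
contact_force: [0.9, 0.3, 0.1]
opening: 0.733
finger_force: 44.0
ztop 0.2583 underside 0.2223
rim [ 0.4858 -0.2498] r 0.0313 enc ((0.48648372292518616, -0.2500463128089905), 0.03351415693759918) 16130
z 0.162 front x min 0.4509 89
z 0.176 front x min 0.4506 126
z 0.192 front x min 0.4511 27
z 0.222 front x min 0.4554 17
z 0.236 front x min 0.4546 199
z 0.252 front x min 0.4548 2790
shift [ 0.1 -1.7 19.1] turn -0.5 at [ 0.4846 -0.2503  0.2291] ang 89.53 t 24.6 open 0.73475704046136
```

View pics/w7.png

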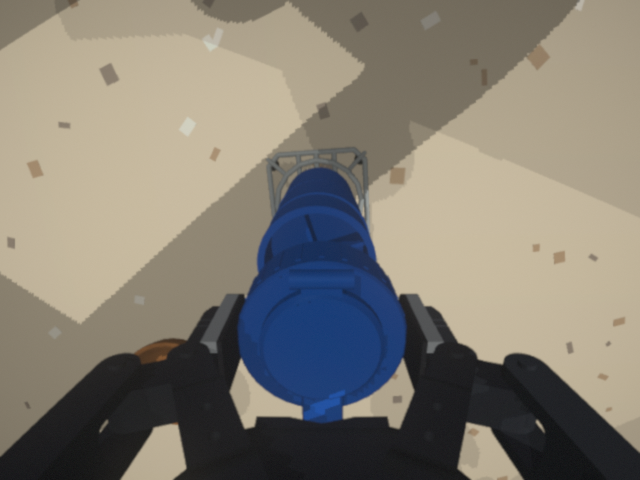

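```bash

python3 -m crank '[[[4,-2,0],0,150],[[4,-2,12],0,150],[[4,-2,22],0,150],[[4,-2,30],0,150],[[4,-2,34],0,150],[[4,-2,34],0,150]]'
python3 - <<'E'
from h import *
c=read_camera("wrist"); held(c,.036,(.482,-.252),.184); go(.4845,-.252,.185)
E
```

```text
time: 25.2
eef_pos: [0.4804, -0.2521, 0.1941]
tcp_rot: [0.003, 1.0, 0.001, -0.001]
contact_force: [-0.7, -1.4, -0.7]
opening: 0.734
finger_force: 44.0
ztop 0.2235 underside 0.1875
rim [ 0.4813 -0.2514] r 0.0311 enc ((0.4823509454727173, -0.2506124675273895), 0.0335359089076519) 16132
z 0.162 front x min 0.4509 95
z 0.176 front x min 0.4506 189
z 0.192 front x min 0.4507 99
z 0.207 front x min 0.4505 218
z 0.222 front x min 0.451 2733
z 0.267 front x min 0.4701 29
shift [-3.8  0.4  9.9] turn -0.4 at [ 0.4807 -0.2524  0.1949] ang 89.63 t 25.25 open 0.7314486394308943
```

```bash

python3 -m crank '[[[0,0,4],0,150],[[0,0,7],0,150],[[0,0,9],0,150],[[0,0,9],0,150]]'
python3 -m crank '[[[0,0,1],0,150],[[0,0,2],0,150],[[0,0,2],0,150]]'
```

```text
time: 25.65
eef_pos: [0.4807, -0.2524, 0.1861]
tcp_rot: [0.003, 1.0, 0.0, -0.0]
contact_force: [0.5, 0.5, 0.7]
opening: 0.73
finger_force: 44.0
time: 25.95
eef_pos: [0.4813, -0.2527, 0.1854]
tcp_rot: [0.003, 1.0, -0.0, 0.001]
contact_force: [0.6, 1.3, 4.1]
opening: 0.732
finger_force: 44.4
```

```bash

python3 - <<'E'
from h import *
c=read_camera("wrist"); held(c,.036,(.482,-.252),.184)
E
python3 -m crank '[[[0,0,1],0,150],[[0,0,1],0,150]]'
python3 -m crank '[[[0,0,-1],0,150],[[0,0,-1],0,0],[[0,0,-1],0,0],[[0,0,-1],0,0],[[0,0,-1],0,0],[[0,0,-1],0,0],[[0,0,-20],0,0],[[0,0,-60],0,0],[[0,0,-85],0,0],[[0,0,-85],0,0]]' 
python3 - <<'E'
from h import *
c=read_camera("wrist"); held(c,.036,(.482,-.252),.184)
s=read_camera("side"); p,_=cloud(s,blue(s)); print(p.max(0))
for z in np.arange(.02,.215,.015):
    q=p[(p[:,2]>z)&(p[:,2]<z+.01)]
    if len(q)>5: print(round(z,3),"x",q[:,0].min().round(3),q[:,0].max().round(3),"ymin",q[:,1].min().round(3))
cv2.imwrite("pics/s8.png",cv2.resize(s["frame"][200:380,280:440],None,fx=3,fy=3))
E
```

```text
ztop 0.2147 underside 0.1787
rim [ 0.4821 -0.2521] r 0.0311 enc ((0.48318174481391907, -0.2520257830619812), 0.033544376492500305) 16178
z 0.162 front x min 0.4513 115
z 0.176 front x min 0.4508 164
z 0.192 front x min 0.4512 199
z 0.207 front x min 0.4514 2358
z 0.222 front x min 0.4556 497
z 0.252 front x min 0.4721 8
z 0.267 front x min 0.4711 21
time: 26.2
eef_pos: [0.4817, -0.2528, 0.1853]
tcp_rot: [0.003, 1.0, -0.0, 0.001]
contact_force: [-0.7, 1.5, 6.8]
opening: 0.732
finger_force: 44.9
time: 27.2
eef_pos: [0.4827, -0.254, 0.2737]
tcp_rot: [0.003, 1.0, -0.003, 0.004]
contact_force: [0.2, 0.3, 0.8]
opening: 1.0
finger_force: 0.0
ztop 0.2147 underside 0.1787
rim [ 0.4831 -0.2525] r 0.0311 enc ((0.4851294457912445, -0.2520185708999634), 0.03433515131473541) 6672
z 0.162 front x min 0.4508 35
z 0.176 front x min 0.4505 48
z 0.192 front x min 0.4511 55
z 0.207 front x min 0.4515 962
z 0.222 front x min 0.4548 177
[ 0.5196869  -0.22518833  0.21783617]
0.02 x 0.45 0.502 ymin -0.289
0.035 x 0.45 0.505 ymin -0.287
0.05 x 0.45 0.503 ymin -0.287
0.065 x 0.45 0.505 ymin -0.287
0.08 x 0.45 0.503 ymin -0.287
0.095 x 0.45 0.505 ymin -0.288
0.11 x 0.45 0.504 ymin -0.286
0.125 x 0.45 0.503 ymin -0.286
0.14 x 0.45 0.503 ymin -0.287
0.155 x 0.45 0.504 ymin -0.287
0.17 x 0.45 0.502 ymin -0.287
0.185 x 0.451 0.503 ymin -0.287
0.2 x 0.451 0.512 ymin -0.286
0.215 x 0.454 0.511 ymin -0.279
```

View pics/s8.png

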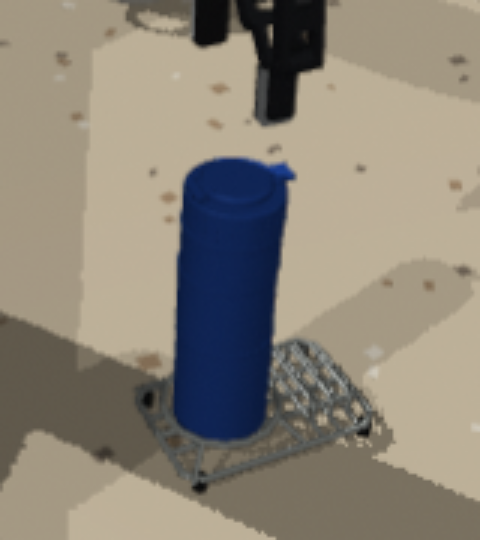

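The picture shows one straight, flush tower in the well with its top at the expected 0.214 m, and the open gripper clear above it. I'll hand it in.

```bash
python3 -m crank '[[[0,0,0],0,0],[[0,0,0],0,0],[[0,0,0],0,0],[[0,0,0],0,0]]' && python3 -c "
from plant import ctrl
print(ctrl.sign_off())"
```

```text
time: 27.7
eef_pos: [0.4806, -0.2523, 0.2676]
tcp_rot: [0.003, 1.0, 0.0, -0.001]
contact_force: [0.5, 0.2, -0.5]
opening: 0.999
finger_force: 0.0
the job is handed in; nothing more can be done
None
```

The four-piece tower stands straight in the rack's well, the robot is clear of it, and the job was handed in at about 28 s; the hand-in returned no verdict, and I did not re-measure the jar, bowl and mug, though the robot never went near them.

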